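# Make up a grinding spindle

### The arm

A 6-joint arm with a two-finger parallel gripper is mounted at the origin on the work surface. World frame = base frame: x ahead of the robot, y to its left, z up, the work surface at z = 0. Lengths are in m, angles in rad, forces in N, time in s.
With the tool pointing down it reaches from about 0.4 to 0.825 m from the base axis. Payload 7 kg.
Tool frame: the origin (TCP) lies midway between the tips of the shut fingers; the grasp point (between the pads) lies 19 mm behind it (grip_point_offset is the distance from the TCP to the grasp point, in m); z points along the fingers, y is the line along which they close (so a half turn about z gives the same grasp; the last joint's range is limited). The gripper opens to 88 mm and grips with 3 to 60 N. Pads are 19 mm wide; open, the fingers measure 130 mm over their backs; the gripper's body (78 mm by 193 mm) begins 47 mm behind the grasp point.
Start: joints at [-1.026, 0.359, 0.012, 0, -1.224, -0.288], TCP at [0.171, -0.653, 0.227] pointing down, gripper open.
Joint ranges: [-3.07, 3.07], [-1.43, 2.12], [-1.02, 1.25], [-3.03, 1.67], [-3.05, -0], [-3.03, 3.03]. Speed limits (rad/s): [2.39, 2.39, 3.01, 3.14, 3.14, 3.14].

### API

Orientations are given as [roll, pitch, yaw] about the fixed x, y, z axes, in that order (R = Rz(yaw) Ry(pitch) Rx(roll)).
In Python, from station import get_state, grab_frame, camera_params, job_done, grip_point_offset gives the robot as it stands.
- The arm moves only by the shell command python3 -m creep 'ROWS' [FORCE]. ROWS is JSON, a list that holds one entry, the list of rows, each a list of 7 numbers: the finger opening in cm, from 0 to 8.76, then the shift along the tool's x, y, z in cm, then the turn, a rotation vector about the tool's x, y, z in rad. In form: [[[fingers, tx, ty, tz, wx, wy, wz], ...]]. A call has 1 to 20 rows; each row is the pose to reach, as a shift and turn from the pose commanded when the call began, along the tool's axes at that moment; what a row does not reach only later rows make up. A row lasts 1/8 s, in which the tool goes at most 62.5 mm and 10.7 degrees, less where a joint would pass 70% of its speed; a pose out of reach is approached as far as the arm can. A call with a gripper value outside its range is refused whole. The fingers move at their own pace and stop on an object; FORCE is the grip in N (left out, the last holds). Time passes only in rows, so rows that repeat a pose let the fingers close. It gives the time, the measured TCP pose, the force, the opening and the grip force at its end, in the units of the state.
- get_state(): the state, without advancing time (a new reading comes with each control period).
- grab_frame(name): name is "scene" or "side" or "wrist"; returns the picture (420x560x3 uint8, blue, green, red); there is no depth.
- camera_params(name): a dict with "vertical_fov" (degrees; the focal length in pixels is half the picture's height over the tangent of half this angle, whatever the lens; pixels are square), "cx", "cy" (the principal point, pixels), "k1" (the pictures are not rectified: a ray, as slopes to the right and down, at radius r is drawn at 1 + k1 r^2 times it, then the intrinsics apply), "view" (4x4, takes a point from world to camera coordinates). Camera axes: x right, y down, z forward; pixel columns grow to the right and rows downward; lengths in m; the calibration is good to about 2 mm. A picture is of the moment at which its call begins: read the wrist's pose just before it. camera_params takes no time and is no camera call; for the wrist camera it gives the pose at the moment of the call.
- job_done(): hands the job in; it is judged then, once.
The state is a dict: "t": time; "q": joint angles; "qd": joint speeds; "joint_efforts": joint torques, N m; "eef_pos": TCP position; "ee_rot": TCP orientation; "force": force on the tool from outside, world axes, zero at the start; "moment": the same for the moment, N m; "width": finger opening in m; "gripper_force": force on a finger pad.
Only numpy, scipy, OpenCV 4.12 (cv2) and the standard library are available. Lean on these libraries where they do the work, as an engineer would, in place of code of your own. Each camera call takes 0.05 s, during which the arm holds its last target. There are 200 camera calls.

### The job

Build up the grinding set on the upright spindle of the stand, from the bottom: first the big wheel, then the spacer collar, then the small wheel, and last the clamping knob as a cap, each threaded over the spindle, hub side up, and sitting flat on the one below. Lower each part down the spindle, do not let it drop, and leave the jar, the wrench and the scraper where they lie.

Things in the scene. Friction and masses are not known exactly. Their poses are not given: they have to be found in the camera images.
- stand: stand fixed to the bench: grey square plate 130 x 130 x 12 mm, round dark shoulder 60 mm across with its top 20 mm above the bench, upright spindle 14 mm in diameter, tip 94 mm above the bench (last 8 mm taper to 6 mm). Origin: centre of the plate's underside, on the spindle's axis; z up. Finished undersides, bottom up: 20, 46, 60, 82 mm above it
- big_wheel: big grey grinding wheel, loose, lying flat, 0.32 kg: disc 110 mm in diameter and 12 mm thick with a steel hub 36 mm in diameter that rises 14 mm above the disc (26 mm in all; grip it by the hub); a 19 mm bore goes through. Origin: centre of the underside, z up along the bore
- spacer: spacer collar, loose, lying flat, 0.12 kg: a plain steel ring 44 mm in outer diameter and 14 mm high with a 19 mm bore right through. Origin: centre of the underside, z up along the bore
- small_wheel: small grey grinding wheel, loose, lying flat, 0.16 kg: disc 80 mm in diameter and 10 mm thick with a steel hub 30 mm in diameter that rises 12 mm above the disc (22 mm in all; grip it by the hub); a 19 mm bore goes through. Origin: centre of the underside, z up along the bore
- knob: clamping knob, loose, standing, 0.07 kg: a black plastic push-on cap without a thread, round, 40 mm in diameter over its 26 mm high ribbed side, 30 mm high in all, closed on top; from below it has a 19 mm blind bore 16 mm deep, which goes over the spindle's tip. Origin: centre of the underside, z up along the bore
- jar: bystander: a closed jar 68 mm in diameter, 95 mm high, standing on the bench to the far left. Origin: centre of the underside, z up
- wrench: bystander: a steel wrench lying flat on the bench to the far right. Origin: underside, near its middle; x along its length
- scraper: bystander: a scraper about 200 mm long lying flat on the bench on the left, nearer than the jar. Origin: underside, near its middle; x along its length
Mind the look-alikes: they are no part of the job. Leave any blue or brown look-alike of the big_wheel alone. Several things have the shape of the knob; the one meant has the colours described above.

How it is judged:
By the outcome, as a careful person would: the job done as asked, in the order asked, and still so for the second after the job is handed in, with the robot touching nothing.
It also fails if it takes over 90 s, if anything falls off the work surface, if the arm or the gripper's body presses on something with over 40 N, if the wrist force passes 120 N, or if a joint passes its speed limit or range.

## Working session

There is one attempt and no reset: what is moved stays moved. The work goes in short steps, Python scripts to look and compute and a shell command to move; the robot and the scene stay as the last step left them, time stands still between calls to the robot, and variables do not carry over. Pictures are saved under pics/ and viewed, at most 14 in all, crops included, and the job is handed in when it is done.

```bash
ls; mkdir -p pics
cat > h.py <<'E'
import numpy as np, cv2
from station import *
def K(p):
    f=210/np.tan(np.radians(p["vertical_fov"])/2); return np.array([[f,0,p["cx"]],[0,f,p["cy"]],[0,0,1]])
def D(p): return np.array([p["k1"],0,0,0],float)
def ray(p,uv):
    s=cv2.undistortPoints(np.array([[uv]],float),K(p),D(p))[0,0]
    V=np.array(p["view"]); R=V[:3,:3]; return -R.T@V[:3,3], R.T@np.array([s[0],s[1],1])
def onz(p,uv,z):
    o,d=ray(p,uv); return o+d*(z-o[2])/d[2]
def tri(obs):
    A=np.zeros((3,3));b=np.zeros(3)
    for p,uv in obs:
        o,d=ray(p,uv); d=d/np.linalg.norm(d); M=np.eye(3)-np.outer(d,d); A+=M;b+=M@o
    return np.linalg.solve(A,b)
def proj(p,X):
    V=np.array(p["view"]); r,_=cv2.Rodrigues(V[:3,:3]); return cv2.projectPoints(np.array([X],float),r,V[:3,3],K(p),D(p))[0].reshape(-1,2)[0]
E
python3 - <<'E'
from h import *
for n in("scene","side","wrist"):
    p=camera_params(n); im=grab_frame(n); cv2.imwrite(f"pics/{n}0.png",im); print(n,p)
s=get_state(); print(s, grip_point_offset)
E
```

```text
pics
scene {'vertical_fov': 44.47100087078513, 'cx': 281.05770389895923, 'cy': 215.10742172821242, 'k1': 0.00996398893044094, 'view': array([[ 0.88378413,  0.46750995, -0.01897502, -0.42257696],
       [ 0.24691068, -0.50044177, -0.82981513, -0.08254775],
       [-0.39744273,  0.72869231, -0.55771569,  1.65342929],
       [ 0.        ,  0.        ,  0.        ,  1.        ]])}
side {'vertical_fov': 50.44696081191321, 'cx': 282.3338265235191, 'cy': 203.8076439276758, 'k1': 0.005252831941667531, 'view': array([[-0.9610902 , -0.27548492,  0.02033945,  0.46782994],
       [-0.18908538,  0.60241258, -0.77546489,  0.11486927],
       [ 0.20137614, -0.7491376 , -0.631063  ,  0.9429813 ],
       [ 0.        ,  0.        ,  0.        ,  1.        ]])}
wrist {'vertical_fov': 71.16543403277721, 'cx': 284.30001449473855, 'cy': 209.54419180801585, 'k1': -0.049004666713175195, 'view': array([[-0.25433256,  0.96711623,  0.00106929,  0.67458811],
       [ 0.9321382 ,  0.24483906,  0.26678121, -0.03260762],
       [ 0.25774663,  0.06884787, -0.96375653,  0.38891468],
       [ 0.        ,  0.        ,  0.        ,  1.        ]])}
{'t': 0.15, 'q': array([-1.02589432e+00,  3.59221665e-01,  1.12636403e-02, -2.03381246e-04,
       -1.22409321e+00, -2.88037957e-01]), 'qd': array([-0.00015292, -0.00200683,  0.00345755,  0.00178379,  0.00266729,
       -0.0006962 ]), 'joint_efforts': array([ 5.13957020e-04, -5.83272529e+01,  2.93295443e+01,  7.00127631e+00,
        8.80070584e-03, -1.12127491e-04]), 'eef_pos': array([ 0.17130719, -0.65252453,  0.22584512]), 'ee_rot': array([ 3.14033513e+00, -1.73169010e-04, -2.88479773e+00]), 'force': array([-0.79297603, -0.17002054, -0.11630538]), 'moment': array([0.01786284, 0.00183532, 0.00274562]), 'gripper_force': 0.0, 'width': 0.08756647246842614} 0.0188
```

View pics/scene0.png

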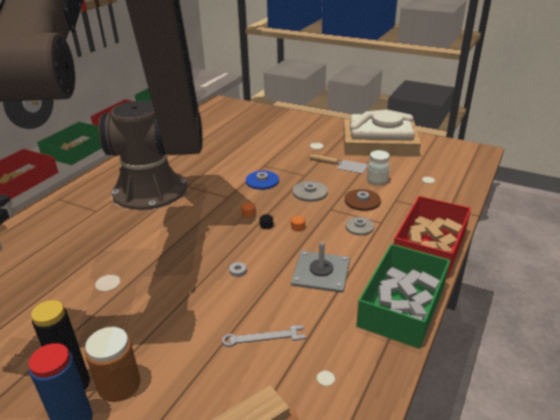

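View pics/side0.png

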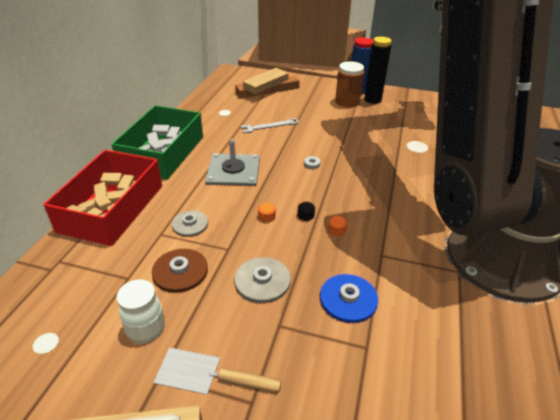

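The pictures show these candidates (scene pixel / side pixel):
- **Big wheel:** grey (310,190)/(262,279). The look-alikes are blue (262,179)/(349,297) and brown (363,199)/(180,269).
- **Knob:** black (266,221)/(306,211). The look-alikes are dark orange (248,209)/(338,226) and orange (298,223)/(267,212).
- **Spacer:** (238,269)/(312,162).
- **Small wheel:** (360,226)/(190,223).
- **Stand:** (321,268)/(233,168).

I choose the grey wheel and the black knob.

Run:
```python
from h import *
ps,pd=camera_params("scene"),camera_params("side")
for n,a,b in [("big hub",(310.5,186.5),(262.5,273)),("spacer",(238,268),(312,161.5)),("small hub",(360,223),(190,218.5)),("knob",(266,219),(306,208)),("tip",(322,243),(232.5,141)),("jar",(379,155),(137,295))]:
    X=tri([(ps,a),(pd,b)]); print(n,X.round(4),(proj(ps,X)-a).round(1),np.hypot(X[0],X[1]).round(3))
A=cv2.imread("pics/scene0.png")[160:290,220:400]; B=cv2.imread("pics/side0.png")[120:320,150:370]
cv2.imwrite("pics/c0.png",np.hstack([cv2.resize(A,(400,289),interpolation=2),cv2.resize(B,(318,289),interpolation=2)]))
```

```text
big hub [0.4697 0.2091 0.0222] [-0.7 -0.1] 0.514
spacer [ 0.4684 -0.2179  0.0102] [-0.6 -0.2] 0.517
small hub [0.6762 0.0969 0.0163] [-0.8  0.1] 0.683
knob [ 0.4342 -0.0094  0.0223] [-0.3 -0.1] 0.434
tip [ 0.6572 -0.1271  0.0912] [-1. -0.] 0.669
jar [0.6312 0.3736 0.0915] [-0.4  0.1] 0.733
```

View pics/c0.png

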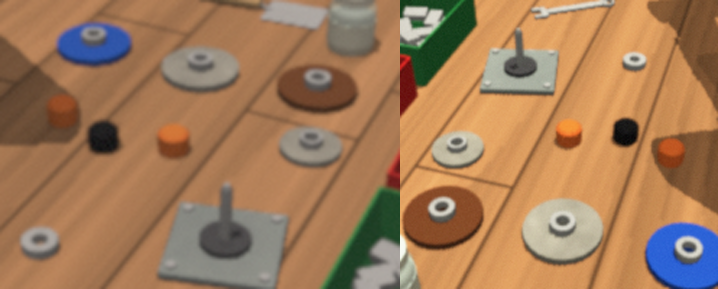

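View pics/wrist0.png

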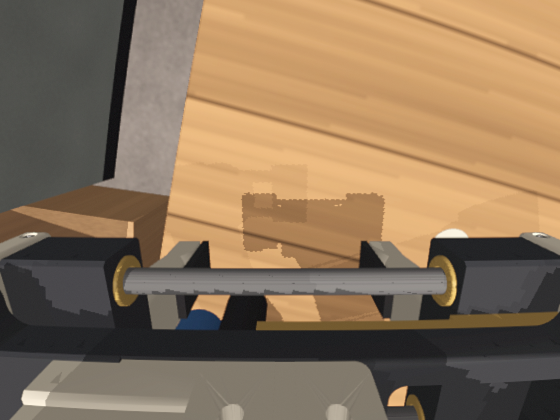

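The crop confirms it: the grey wheel, the black knob, the plain spacer and the small grey wheel are all distinct. The jaws hide the lower part of the wrist picture, so only rows above about 235 are clear. I'll keep the tool at yaw π so that camera bias cancels between picking and placing, and go over the stand first.

```bash
python3 -m creep '[[[8.7,-66.2,37,0,0,0,0.257],[8.7,-66.2,37,0,0,0,0.257],[8.7,-66.2,37,0,0,0,0.257],[8.7,-66.2,37,0,0,0,0.257],[8.7,-66.2,37,0,0,0,0.257],[8.7,-66.2,37,0,0,0,0.257],[8.7,-66.2,37,0,0,0,0.257],[8.7,-66.2,37,0,0,0,0.257],[8.7,-66.2,37,0,0,0,0.257],[8.7,-66.2,37,0,0,0,0.257],[8.7,-66.2,37,0,0,0,0.257],[8.7,-66.2,37,0,0,0,0.257],[8.7,-66.2,37,0,0,0,0.257],[8.7,-66.2,37,0,0,0,0.257],[8.7,-66.2,37,0,0,0,0.257],[8.7,-66.2,37,0,0,0,0.257],[8.7,-66.2,37,0,0,0,0.257],[8.7,-66.2,37,0,0,0,0.257]]]'
python3 - <<'E'
from h import *
import pickle
s=get_state();p=camera_params("wrist");im=grab_frame("wrist");cv2.imwrite("pics/st.png",im);pickle.dump((s,p),open("st.pkl","wb"))
print(s["eef_pos"],s["ee_rot"],proj(p,[.657,-.127,.0915]),proj(p,[.657,-.127,.02]))
E
```

```text
t: 2.4
eef_pos: [0.7175, -0.1273, 0.2269]
ee_rot: [3.142, 0.0, 3.141]
force: [-0.4, -0.3, 0.1]
width: 0.0867
gripper_force: 0.0
[ 0.71750182 -0.12734275  0.22688886] [3.14154728e+00 3.73255119e-04 3.14075442e+00] [285.00238487 140.64876291] [284.89399826 138.25732165]
```

View pics/st.png

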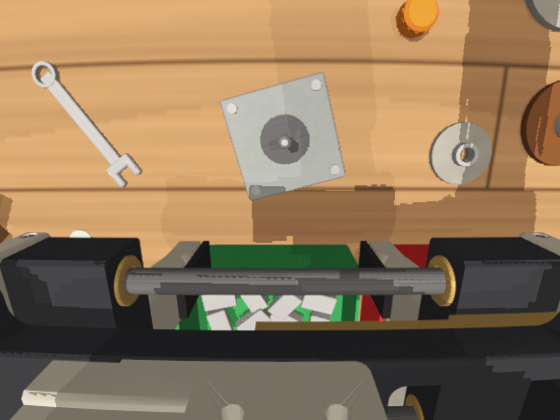

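The wrist picture shows the spindle tip at (285,142) on the dark shoulder centred at (284,139). The small wheel's hub is at (465,154). The wrench is well clear on the left, and the green bin lies beyond the stand. Next I take a second view from a shifted place to get heights, then go on to the big wheel.

```bash
python3 -m creep '[[[8.7,0,10,0,0,0,0],[8.7,0,10,0,0,0,0],[8.7,0,10,0,0,0,0],[8.7,0,10,0,0,0,0],[8.7,0,10,0,0,0,0]]]'
python3 - <<'E'
from h import *
import pickle
s=get_state();p=camera_params("wrist");im=grab_frame("wrist");cv2.imwrite("pics/st2.png",im);pickle.dump((s,p),open("st2.pkl","wb"))
E
python3 -m creep '[[[8.7,18.7,23.6,0,0,0,0],[8.7,18.7,23.6,0,0,0,0],[8.7,18.7,23.6,0,0,0,0],[8.7,18.7,23.6,0,0,0,0],[8.7,18.7,23.6,0,0,0,0],[8.7,18.7,23.6,0,0,0,0],[8.7,18.7,23.6,0,0,0,0],[8.7,18.7,23.6,0,0,0,0],[8.7,18.7,23.6,0,0,0,0]]]'
cat >> h.py <<'E'
import pickle
def shot(n):
    s=get_state();p=camera_params("wrist");im=grab_frame("wrist");cv2.imwrite(f"pics/{n}.png",im);pickle.dump((s,p),open(n+".pkl","wb")); return s,p,im
E
python3 - <<'E'
from h import *
s,p,im=shot("bw"); print(s["eef_pos"],s["ee_rot"],proj(p,[.4697,.209,.026]))
_,p1=pickle.load(open("st.pkl","rb"));_,p2=pickle.load(open("st2.pkl","rb"))
def blob(im,c,lo,hi,r):
    g=cv2.cvtColor(im,6); m=np.zeros_like(g); x,y=map(int,c); cv2.circle(m,(x,y),r,255,-1)
    k=cv2.inRange(g,lo,hi)&m; return k
out=[]
for n,pp in(("st",p1),("st2",p2)):
    I=cv2.imread(f"pics/{n}.png"); c=proj(pp,[.657,-.127,.02])
    k=blob(I,c,0,110,42); k=cv2.morphologyEx(k,cv2.MORPH_CLOSE,np.ones((9,9)))
    cs=max(cv2.findContours(k,0,1)[0],key=cv2.contourArea); e=cv2.fitEllipse(cv2.convexHull(cs)); print(n,c,e)
    out.append((pp,e[0])); print(onz(pp,e[0],.02))
    t=proj(pp,[.657,-.127,.094]).astype(int); out.append(I[t[1]-60:t[1]+60,t[0]-60:t[0]+60])
print(tri([out[0],out[2]]))
c=proj(p,[.4697,.209,.026]).astype(int); C=im[c[1]-100:c[1]+100,max(c[0]-100,0):c[0]+100]
cv2.imwrite("pics/c1.png",np.hstack([cv2.resize(out[1],(260,260),interpolation=2),cv2.resize(out[3],(260,260),interpolation=2),cv2.resize(C,(260,260),interpolation=2)]))
E
```

```text
t: 3.08
eef_pos: [0.7177, -0.0279, 0.2266]
ee_rot: [-3.141, -0.0, 3.14]
force: [0.5, -0.3, 0.3]
width: 0.0867
gripper_force: 0.0
t: 4.25
eef_pos: [0.5314, 0.2082, 0.2263]
ee_rot: [-3.141, -0.0, 3.14]
force: [0.1, -0.6, 0.1]
width: 0.0869
gripper_force: 0.0
[0.53138168 0.20819548 0.22631423] [-3.14129266e+00 -3.24680725e-04  3.13953861e+00] [285.30796401 137.54540666]
st [284.89399826 138.25732165] ((284.8247375488281, 133.69174194335938), (36.7054443359375, 53.65987777709961), 119.74139404296875)
[ 0.65162213 -0.12708406  0.02      ]
st2 [202.85489809 138.50869855] ((206.09645080566406, 141.94912719726562), (41.99954605102539, 50.381263732910156), 25.686420440673828)
[ 0.66111726 -0.12331083  0.02      ]
[ 0.65669086 -0.12660094  0.00915565]
```

View pics/c1.png

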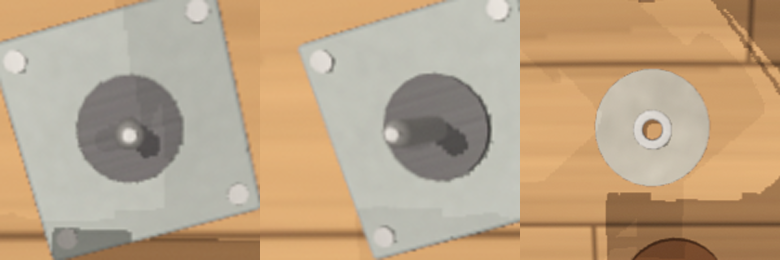

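```bash
cat >> h.py <<'E'
def ell(k,c):
    cs=[x for x in cv2.findContours(k,0,1)[0] if len(x)>=5 and cv2.contourArea(x)>30]
    if not cs: return None
    cs=min(cs,key=lambda x:np.hypot(*(x[:,0].mean(0)-c))); return cv2.fitEllipse(cv2.convexHull(cs))
def hub(im,c,r,lo,hi=255):
    g=cv2.cvtColor(im,6); m=np.zeros_like(g); cv2.circle(m,tuple(int(v) for v in c),r,255,-1)
    sat=cv2.cvtColor(im,cv2.COLOR_BGR2HSV)[:,:,1]
    k=cv2.inRange(g,lo,hi)&cv2.inRange(sat,0,70)&m
    return ell(k,c)
E
python3 - <<'E'
from h import *
L=[pickle.load(open(n+".pkl","rb"))[1] for n in("st","st2","bw")]
I=[cv2.imread(f"pics/{n}.png") for n in("st","st2","bw")]
T=[]
for i in(0,1):
    c=proj(L[i],[.657,-.127,.02])
    for hi in(132,142,150):
        e=hub(I[i],c,40,0,hi); print(i,hi,e,onz(L[i],e[0],.02))
    T.append((L[i],e[0]))
print("shoulder",tri(T))
T=[]
for i,o in((0,(59.5,61.8)),(1,(60.5,61.8))):
    t=proj(L[i],[.657,-.127,.094]).astype(int)-60
    g=cv2.cvtColor(I[i],6).astype(float); x,y=(t+np.array(o)).astype(int)
    k=(g[y-6:y+7,x-6:x+7]>165); yy,xx=np.nonzero(k); uv=(xx.mean()+x-6,yy.mean()+y-6); print(uv,k.sum()); T.append((L[i],uv))
X=tri(T); print("tip",X,[proj(a,X)-np.array(b) for a,b in T],[onz(a,b,.094) for a,b in T])
c=proj(L[2],[.4697,.209,.026]); g=cv2.cvtColor(I[2],6); print(g[int(c[1]),int(c[0])-32:int(c[0])+33])
for lo in(200,210,218):
    e=hub(I[2],c,45,lo); print(lo,e, e and onz(L[2],e[0],.026))
E
```

```text
0 132 ((284.4006652832031, 139.0082244873047), (48.393043518066406, 49.1392822265625), 162.94932556152344) [ 0.65788791 -0.12759664  0.02      ]
0 142 ((284.46551513671875, 138.98675537109375), (49.25482940673828, 49.431373596191406), 10.073601722717285) [ 0.65786253 -0.12751819  0.02      ]
0 150 ((284.5745849609375, 138.9439697265625), (49.495994567871094, 49.84645462036133), 126.57975769042969) [ 0.65781195 -0.12738625  0.02      ]
1 132 ((203.6427459716797, 139.15536499023438), (47.1163330078125, 50.60964584350586), 132.73275756835938) [ 0.65777405 -0.12608958  0.02      ]
1 142 ((203.81622314453125, 139.2883758544922), (47.74592208862305, 51.214847564697266), 131.41836547851562) [ 0.65793344 -0.12588826  0.02      ]
1 150 ((203.78173828125, 139.3741912841797), (47.957855224609375, 51.740257263183594), 132.94981384277344) [ 0.658035  -0.1259373  0.02     ]
shoulder [ 0.65810612 -0.12738407  0.0146247 ]
(np.float64(284.0952380952381), np.float64(142.07142857142858)) 42
(np.float64(179.50588235294117), np.float64(142.54117647058823)) 85
tip [ 0.6580307  -0.1278737   0.10000714] [array([-6.78726629e-05,  5.35386331e-02]), array([-0.00366325, -0.05321401])] [array([ 0.65824685, -0.1278807 ,  0.094     ]), array([ 0.65834242, -0.12999008,  0.094     ])]
[183 184 185 185 186 187 187 188 189 188 190 190 190 191 191 190 190 190
 187 190 212 214 212 211 208 181 111 110 113 132 168 170 169 169 169 169
 169 168 168 168 160 154 204 217 214 212 209 199 177 193 195 195 195 196
 197 197 196 196 195 194 194 194 192 192 192]
200 ((286.1791687011719, 136.23768615722656), (27.68671417236328, 28.4686222076416), 7.18124532699585) [0.4681868  0.21003363 0.026     ]
210 ((285.86395263671875, 136.1661376953125), (26.335851669311523, 27.331134796142578), 3.7349982261657715) [0.46810349 0.20966008 0.026     ]
218 None None
```

Spindle axis comes out at (0.658, -0.1275) and the big hub at (0.4682, 0.2100). Stereo puts the hub top at 22 mm, against 26 mm in the text. I go over it and down to TCP z of about 0.017.

```bash
python3 -m creep '[[[6.5,6.3,0.2,6,0,0,0],[6.5,6.3,0.2,12,0,0,0],[6.5,6.3,0.2,16,0,0,0],[6.5,6.3,0.2,18,0,0,0],[6.5,6.3,0.2,19,0,0,0],[6.5,6.3,0.2,20,0,0,0],[6.5,6.3,0.2,20.5,0,0,0],[6.5,6.3,0.2,20.9,0,0,0],[6.5,6.3,0.2,20.9,0,0,0],[6.5,6.3,0.2,20.9,0,0,0],[6.5,6.3,0.2,20.9,0,0,0]]]'
```

```text
t: 5.68
eef_pos: [0.4679, 0.2114, 0.0179]
ee_rot: [3.141, 0.0, 3.141]
force: [-0.1, 0.1, 0.4]
width: 0.0648
gripper_force: 0.0
```

```bash
python3 -m creep '[[[6.5,0,-0.1,0.2,0,0,0],[2.5,0,-0.1,0.2,0,0,0],[2.5,0,-0.1,0.2,0,0,0],[2.5,0,-0.1,0.2,0,0,0],[2.5,0,-0.1,0.2,0,0,0],[2.5,0,-0.1,0.2,0,0,0],[2.5,0,-0.1,0.2,0,0,0]]]' 40
python3 -m creep '[[[2.5,0,0,-1,0,0,0],[2.5,0,0,-3,0,0,0],[2.5,0,0,-8,0,0,0],[2.5,0,0,-14,0,0,0],[2.5,0,0,-14,0,0,0],[2.5,0,0,-14,0,0,0]]]'
python3 - <<'E'
from h import *
s,p,im=shot("bwl")
cv2.imwrite("pics/bwside.png",cv2.resize(grab_frame("side")[130:340,150:430],(800,600)))
E
```

```text
t: 6.55
eef_pos: [0.4678, 0.2103, 0.0156]
ee_rot: [3.141, 0.0, 3.141]
force: [0.2, 0.8, -0.1]
width: 0.0352
gripper_force: 40.0
t: 7.3
eef_pos: [0.4671, 0.2098, 0.1554]
ee_rot: [3.141, -0.001, 3.141]
force: [-0.4, -0.3, -3.3]
width: 0.0351
gripper_force: 40.0
```

View pics/bwside.png

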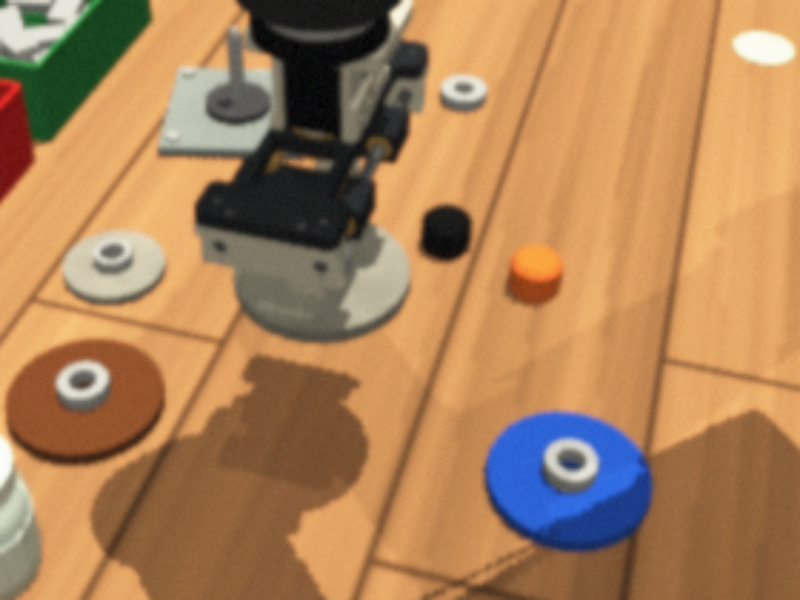

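The wheel is held level, with a 3.3 N load. Now over the spindle.

```bash
python3 -m creep '[[[2.5,-19.05,-33.75,0,0,0,0],[2.5,-19.05,-33.75,0,0,0,0],[2.5,-19.05,-33.75,0,0,0,0],[2.5,-19.05,-33.75,0,0,0,0],[2.5,-19.05,-33.75,0,0,0,0],[2.5,-19.05,-33.75,0,0,0,0],[2.5,-19.05,-33.75,0,0,0,0],[2.5,-19.05,-33.75,0,0,0,0],[2.5,-19.05,-33.75,0,0,0,0],[2.5,-19.05,-33.75,0,0,0,0],[2.5,-19.05,-33.75,0,0,0,0]]]'
python3 - <<'E'
from h import *
s,p,im=shot("bwo"); print(s["eef_pos"],s["ee_rot"]); cv2.imwrite("pics/bwo_c.png",im[60:300,130:440])
E
```

```text
t: 8.78
eef_pos: [0.6582, -0.1263, 0.156]
ee_rot: [3.141, 0.0, -3.14]
force: [0.1, -0.3, -3.3]
width: 0.0348
gripper_force: 40.0
[ 0.65815055 -0.12633981  0.15597255] [ 3.14147995e+00  4.96604223e-04 -3.14044443e+00]
```

View pics/bwo_c.png

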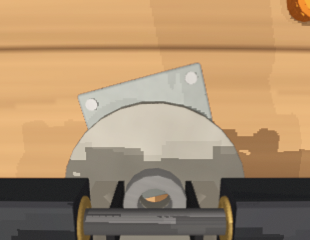

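The held disc's far rim and the hub bore, at about (283,258), are visible. I check the disc's centre in the hand by fitting a circle to the rim.

Run:
```python
from h import *
from scipy.optimize import least_squares
s,p=pickle.load(open("bwo.pkl","rb")); im=cv2.imread("pics/bwo.png"); T=s["eef_pos"]; z=T[2]-.0035
g=cv2.GaussianBlur(cv2.cvtColor(im,6),(3,3),0).astype(float)
P=[]
for a in np.radians(np.arange(-70,71,4)):
    # search along radial from TCP outward in tool +x (world -x)
    rs=np.arange(.048,.062,.0005); v=[]
    for r in rs:
        u=proj(p,[T[0]-r*np.cos(a),T[1]+r*np.sin(a),z]); v.append(cv2.getRectSubPix(g.astype(np.float32),(1,1),(float(u[0]),float(u[1])))[0,0] if u[1]<236 else np.nan)
    d=np.abs(np.gradient(v))
    if np.isfinite(d).all() and d.max()>4: r=rs[d.argmax()]; P.append((a,r,d.max()))
A=np.array(P); X=np.c_[-A[:,1]*np.cos(A[:,0]),A[:,1]*np.sin(A[:,0])]
for f in(lambda q:np.hypot(X[:,0]-q[0],X[:,1]-q[1])-.055,lambda q:np.hypot(X[:,0]-q[0],X[:,1]-q[1])-q[2]):
    r=least_squares(f,[0,0,.055],loss="soft_l1",f_scale=.0005); print(r.x,len(X),np.abs(r.fun).max())
print((A[:,1]*1000).round(1))
```

```text
[ 1.60552244e-03 -2.03723465e-05  5.50000000e-02] 34 0.005055573291368937
[-6.61114290e-05 -1.37828947e-04  5.35768076e-02] 34 0.004727165109088043
[54.5 54.5 53.5 53.5 49.  53.5 54.  53.5 53.5 54.  53.5 53.5 54.  53.5
 53.5 54.  53.5 55.  55.  53.5 53.5 55.  53.5 53.5 53.5 53.5 53.5 53.
 53.5 53.5 53.5 53.5 53.  56.5]
```

Centred within about 1 mm. I nudge onto the axis and lower it part of the way.

```bash
python3 -m creep '[[[2.5,0.08,-0.12,0,0,0,0],[2.5,0.08,-0.12,2,0,0,0],[2.5,0.08,-0.12,4,0,0,0],[2.5,0.08,-0.12,4.6,0,0,0],[2.5,0.08,-0.12,5.2,0,0,0],[2.5,0.08,-0.12,5.8,0,0,0],[2.5,0.08,-0.12,6.4,0,0,0],[2.5,0.08,-0.12,6.4,0,0,0],[2.5,0.08,-0.12,6.4,0,0,0]]]'
python3 - <<'E'
from h import *
a=get_state();print(a["force"],a["moment"],a["eef_pos"])
E
```

```text
t: 9.95
eef_pos: [0.6576, -0.1286, 0.0918]
ee_rot: [-3.141, 0.0, 3.142]
force: [-0.7, -0.3, -3.4]
width: 0.0348
gripper_force: 40.0
[-0.65988459 -0.28519113 -3.44738218] [ 0.04405569 -0.0093797   0.04747844] [ 0.65760775 -0.12856138  0.09182979]
```

```bash
python3 -m creep '[[[2.5,0,0.05,1,0,0,0],[2.5,0,0.05,2,0,0,0],[2.5,0,0.05,3,0,0,0],[2.5,0,0.05,4,0,0,0],[2.5,0,0.05,4.6,0,0,0],[2.5,0,0.05,5.1,0,0,0],[2.5,0,0.05,5.4,0,0,0],[2.5,0,0.05,5.4,0,0,0],[2.5,0,0.05,5.4,0,0,0]]]'
python3 -m creep '[[[2.5,0,0,0.1,0,0,0],[2.5,0,0,0.15,0,0,0],[2.5,0,0,0.2,0,0,0],[2.5,0,0,0.2,0,0,0]]]'
```

```text
t: 11.08
eef_pos: [0.6577, -0.1281, 0.0379]
ee_rot: [-3.142, 0.001, 3.141]
force: [0.3, -0.9, -4.4]
width: 0.0347
gripper_force: 40.0
t: 11.58
eef_pos: [0.6575, -0.128, 0.0356]
ee_rot: [-3.142, 0.0, 3.141]
force: [-0.1, 0.2, -1.7]
width: 0.0352
gripper_force: 40.0
```

```bash
python3 -m creep '[[[2.5,0,0,0.05,0,0,0],[6,0,0,0.05,0,0,0],[6,0,0,0.05,0,0,0],[6,0,0,0.05,0,0,0],[6,0,0,-0.3,0,0,0],[6,0,0,-3,0,0,0],[6,0,0,-9,0,0,0],[6,0,0,-15,0,0,0],[8.7,12.9,-9,-19,0,0,0],[8.7,12.9,-9,-19,0,0,0],[8.7,12.9,-9,-19,0,0,0],[8.7,12.9,-9,-19,0,0,0],[8.7,12.9,-9,-19,0,0,0],[8.7,12.9,-9,-19,0,0,0]]]'
python3 - <<'E'
from h import *
s,p,im=shot("sp"); print(s["eef_pos"],s["ee_rot"])
c=proj(p,[.4684,-.2179,.014]);print(c)
for lo in(150,170,185,195,205):
    e=hub(im,c,50,lo); print(lo,e, e and onz(p,e[0],.014))
c=c.astype(int)
A=im[c[1]-60:c[1]+60,c[0]-60:c[0]+60]; B=grab_frame("scene")[200:300,260:380]
cv2.imwrite("pics/c2.png",np.hstack([cv2.resize(A,(360,360),interpolation=2),cv2.resize(B,(432,360),interpolation=2)]))
E
```

```text
t: 13.32
eef_pos: [0.529, -0.2175, 0.225]
ee_rot: [3.141, -0.001, -3.141]
force: [0.2, -0.2, -0.3]
width: 0.0872
gripper_force: 0.0
[ 0.52895987 -0.21752189  0.22503889] [ 3.14148477e+00 -7.30788395e-04 -3.14114526e+00]
[284.3481118  138.29348593]
150 ((283.973388671875, 137.71888732910156), (35.164520263671875, 36.06047058105469), 178.96499633789062) [ 0.46771368 -0.21835869  0.014     ]
170 ((283.88116455078125, 137.6266326904297), (34.71965026855469, 35.9595832824707), 179.6881866455078) [ 0.46760358 -0.21847148  0.014     ]
185 ((283.9062194824219, 137.47509765625), (34.11808395385742, 35.4843635559082), 176.7201690673828) [ 0.46742257 -0.21844097  0.014     ]
195 ((283.7184143066406, 137.58193969726562), (33.652462005615234, 35.17512130737305), 173.98033142089844) [ 0.46755038 -0.21867042  0.014     ]
205 ((283.611572265625, 137.71966552734375), (32.89511489868164, 34.26627731323242), 3.028447151184082) [ 0.46771501 -0.21880094  0.014     ]
```

View pics/c2.png

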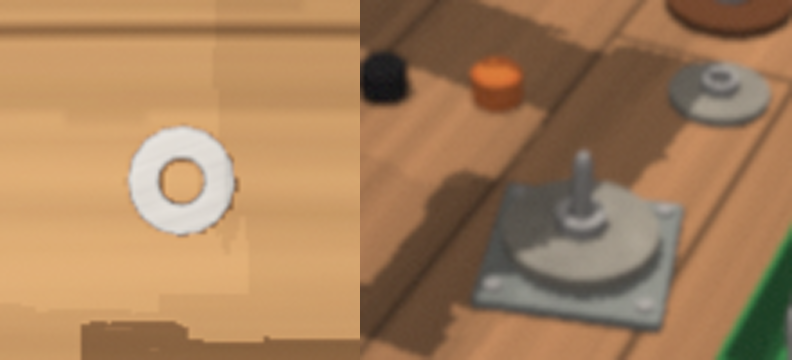

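The big wheel sits on the shoulder, threaded. The spacer's ring is centred at (284,137.6) in the wrist picture, which is (0.4676, -0.2184). Pick it up.

```bash
python3 -m creep '[[[7,6.15,-0.1,6,0,0,0],[7,6.15,-0.1,12,0,0,0],[7,6.15,-0.1,18,0,0,0],[7,6.15,-0.1,20,0,0,0],[7,6.15,-0.1,21,0,0,0],[7,6.15,-0.1,21.7,0,0,0],[7,6.15,-0.1,22,0,0,0],[7,6.15,-0.1,22,0,0,0],[7,6.15,-0.1,22,0,0,0]]]'
```

```text
t: 14.55
eef_pos: [0.4675, -0.219, 0.0064]
ee_rot: [-3.141, 0.002, 3.141]
force: [0.5, 0.0, -0.1]
width: 0.0699
gripper_force: 0.0
```

```bash
python3 -m creep '[[[7,0,0,0.2,0,0,0],[7,0,0,0.2,0,0,0],[3,0,0,0.2,0,0,0],[3,0,0,0.2,0,0,0],[3,0,0,0.2,0,0,0],[3,0,0,0.2,0,0,0],[3,0,0,0.2,0,0,0],[3,0,0,0.2,0,0,0]]]' 35
python3 -m creep '[[[3,0,0,-1,0,0,0],[3,0,0,-4,0,0,0],[3,0,0,-9,0,0,0],[3,0,0,-15,0,0,0],[3,0,0,-15,0,0,0],[3,0,0,-15,0,0,0]]]'
```

```text
t: 15.55
eef_pos: [0.4669, -0.219, 0.0036]
ee_rot: [3.142, 0.0, 3.141]
force: [-0.4, 0.2, -0.6]
width: 0.0424
gripper_force: 35.0
t: 16.3
eef_pos: [0.4666, -0.2188, 0.1541]
ee_rot: [3.141, 0.001, 3.141]
force: [-1.2, 0.5, -2.3]
width: 0.0422
gripper_force: 35.0
```

```bash
python3 -m creep '[[[3,-19.1,9.1,0,0,0,0],[3,-19.1,9.1,0,0,0,0],[3,-19.1,9.1,0,0,0,0],[3,-19.1,9.1,0,0,0,0],[3,-19.1,9.1,0,0,0,0],[3,-19.1,9.1,0,0,0,0],[3,-19.1,9.1,0,0,0,0],[3,-19.1,9.1,0,0,0,0]]]'
python3 - <<'E'
from h import *
P=[get_state()["eef_pos"]]
for i in range(4): grab_frame("wrist"); P.append(get_state()["eef_pos"])
print(np.array(P).round(4))
E
```

```text
t: 17.3
eef_pos: [0.6574, -0.1285, 0.1539]
ee_rot: [3.142, 0.0, 3.141]
force: [0.1, -1.0, -1.1]
width: 0.0424
gripper_force: 35.0
[[ 0.6574 -0.1285  0.1539]
 [ 0.6575 -0.1284  0.154 ]
 [ 0.6577 -0.1284  0.154 ]
 [ 0.6577 -0.1283  0.1539]
 [ 0.6578 -0.1282  0.1539]]
```

```bash
python3 -m creep '[[[3,0.02,0.05,3,0,0,0],[3,0.02,0.05,5,0,0,0],[3,0.02,0.05,5.6,0,0,0],[3,0.02,0.05,6.2,0,0,0],[3,0.02,0.05,6.8,0,0,0],[3,0.02,0.05,6.8,0,0,0],[3,0.02,0.05,6.8,0,0,0]]]'
python3 -m creep '[[[3,0,0,1,0,0,0],[3,0,0,2,0,0,0],[3,0,0,2.8,0,0,0],[3,0,0,3.2,0,0,0],[3,0,0,3.4,0,0,0],[3,0,0,3.4,0,0,0]]]'
```

```text
t: 18.38
eef_pos: [0.658, -0.1276, 0.086]
ee_rot: [-3.142, 0.001, 3.141]
force: [-0.2, 0.1, -0.9]
width: 0.0424
gripper_force: 35.0
t: 19.12
eef_pos: [0.6578, -0.1276, 0.0515]
ee_rot: [-3.142, 0.0, 3.141]
force: [-0.4, 0.3, -1.0]
width: 0.0426
gripper_force: 35.0
```

```bash
python3 -m creep '[[[3,0,0,0.1,0,0,0],[3,0,0,0.16,0,0,0],[3,0,0,0.2,0,0,0],[3,0,0,0.22,0,0,0],[3,0,0,0.22,0,0,0]]]'
```

```text
t: 19.75
eef_pos: [0.6578, -0.1275, 0.0496]
ee_rot: [-3.142, 0.0, 3.141]
force: [-0.7, -0.2, 0.4]
width: 0.0423
gripper_force: 35.0
```

```bash
python3 -m creep '[[[6.5,0,0,0.2,0,0,0],[6.5,0,0,0.2,0,0,0],[6.5,0,0,0.2,0,0,0],[6.5,0,0,0,0,0,0],[6.5,0,0,-2,0,0,0],[6.5,0,0,-7,0,0,0],[6.5,0,0,-13,0,0,0],[8.7,-7.8,22.4,-17.6,0,0,0],[8.7,-7.8,22.4,-17.6,0,0,0],[8.7,-7.8,22.4,-17.6,0,0,0],[8.7,-7.8,22.4,-17.6,0,0,0],[8.7,-7.8,22.4,-17.6,0,0,0],[8.7,-7.8,22.4,-17.6,0,0,0],[8.7,-7.8,22.4,-17.6,0,0,0],[8.7,-7.8,22.4,-17.6,0,0,0]]]'
python3 - <<'E'
from h import *
s,p,im=shot("sw"); print(s["eef_pos"],s["ee_rot"])
c=proj(p,[.6762,.0969,.022]);print(c)
g=cv2.cvtColor(im,6); print(g[int(c[1]),int(c[0])-25:int(c[0])+26])
for lo in(190,200,207,212):
    e=hub(im,c,25,lo); print(lo,e, e and onz(p,e[0],.022))
k=hub(im,c,60,150); print("disc",k,onz(p,k[0],.010))
c=c.astype(int)
A=im[c[1]-100:c[1]+100,c[0]-120:c[0]+120]; B=grab_frame("scene")[200:300,260:380]
cv2.imwrite("pics/c3.png",np.hstack([cv2.resize(A,(366,305),interpolation=2),cv2.resize(B,(366,305),interpolation=2)]))
E
```

```text
t: 21.62
eef_pos: [0.7356, 0.0952, 0.2255]
ee_rot: [-3.142, 0.0, 3.14]
force: [-0.0, 1.3, -0.6]
width: 0.0867
gripper_force: 0.0
[0.73560332 0.09517316 0.22553522] [-3.14158041e+00  4.62874279e-05  3.13995306e+00]
[286.02281265 139.37309479]
[210 209 210 211 211 212 211 210 209 209 208 208 208 205 197 197 207 228
 226 208 165 129 128 150 187 189 188 188 188 188 188 188 188 188 183 162
 177 219 221 210 172 158 193 196 196 196 196 196 196 195 195]
190 ((286.0, 139.0), (50.0, 50.0), 0.0) [0.67576242 0.09687253 0.022     ]
200 ((279.50262451171875, 138.78335571289062), (38.72800064086914, 40.23041534423828), 16.093042373657227) [0.6754988  0.08908706 0.022     ]
207 ((288.5247497558594, 138.29165649414062), (22.777151107788086, 22.935754776000977), 74.5777816772461) [0.67493506 0.09989632 0.022     ]
212 ((288.66754150390625, 138.20892333984375), (22.3592472076416, 22.687036514282227), 3.3079304695129395) [0.67483831 0.10006711 0.022     ]
disc ((288.7264709472656, 137.3180694580078), (63.30509948730469, 64.6994857788086), 6.784120559692383) [0.67413623 0.10030424 0.01      ]
```

View pics/c3.png

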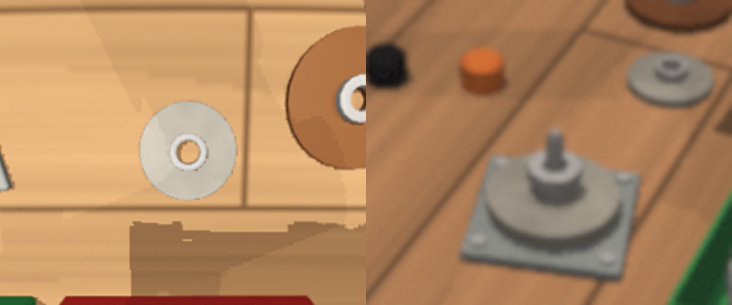

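The spacer is seated on the big wheel's hub. The small wheel's hub is at (288.6,138.2), which is (0.6748, 0.1000). Brown's edge is about 80 mm from that centre, so there is room. Pick it up.

```bash
python3 -m creep '[[[5.5,6.1,0.48,6,0,0,0],[5.5,6.1,0.48,12,0,0,0],[5.5,6.1,0.48,16,0,0,0],[5.5,6.1,0.48,18,0,0,0],[5.5,6.1,0.48,20,0,0,0],[5.5,6.1,0.48,20.5,0,0,0],[5.5,6.1,0.48,20.9,0,0,0],[5.5,6.1,0.48,20.9,0,0,0],[5.5,6.1,0.48,20.9,0,0,0]]]'
```

```text
t: 22.85
eef_pos: [0.6752, 0.1014, 0.0172]
ee_rot: [3.141, 0.001, 3.141]
force: [-0.4, -0.0, 0.0]
width: 0.0549
gripper_force: 0.0
```

```bash
python3 -m creep '[[[5.5,0.03,-0.1,0.3,0,0,0],[5.5,0.03,-0.1,0.3,0,0,0],[2,0.03,-0.1,0.3,0,0,0],[2,0.03,-0.1,0.3,0,0,0],[2,0.03,-0.1,0.3,0,0,0],[2,0.03,-0.1,0.3,0,0,0],[2,0.03,-0.1,0.3,0,0,0],[2,0.03,-0.1,0.3,0,0,0]]]' 35
python3 -m creep '[[[2,0,0,-1,0,0,0],[2,0,0,-4,0,0,0],[2,0,0,-9,0,0,0],[2,0,0,-15,0,0,0],[2,0,0,-15,0,0,0],[2,0,0,-15,0,0,0]]]'
```

```text
t: 23.85
eef_pos: [0.6745, 0.1003, 0.0134]
ee_rot: [3.142, 0.0, 3.141]
force: [-0.7, 1.1, -1.2]
width: 0.0283
gripper_force: 35.0
t: 24.6
eef_pos: [0.674, 0.1003, 0.1637]
ee_rot: [3.141, 0.0, 3.141]
force: [0.3, -0.1, -3.3]
width: 0.0285
gripper_force: 35.0
```

```bash
python3 -m creep '[[[2,1.63,-22.8,0,0,0,0],[2,1.63,-22.8,0,0,0,0],[2,1.63,-22.8,0,0,0,0],[2,1.63,-22.8,0,0,0,0],[2,1.63,-22.8,0,0,0,0],[2,1.63,-22.8,0,0,0,0],[2,1.63,-22.8,0,0,0,0],[2,1.63,-22.8,0,0,0,0],[2,1.63,-22.8,0,0,0,0]]]'
python3 - <<'E'
from h import *
P=[]
for i in range(3): grab_frame("side"); P.append(get_state()["eef_pos"])
print(np.array(P).round(4))
E
```

```text
t: 25.72
eef_pos: [0.6583, -0.127, 0.1634]
ee_rot: [3.142, 0.0, -3.141]
force: [-0.1, 0.1, -0.2]
width: 0.0283
gripper_force: 35.0
[[ 0.6582 -0.1271  0.1634]
 [ 0.6582 -0.1273  0.1634]
 [ 0.6582 -0.1274  0.1634]]
```

```bash
python3 -m creep '[[[2,0.04,-0.03,3,0,0,0],[2,0.04,-0.03,5,0,0,0],[2,0.04,-0.03,5.6,0,0,0],[2,0.04,-0.03,6.2,0,0,0],[2,0.04,-0.03,6.8,0,0,0],[2,0.04,-0.03,6.8,0,0,0],[2,0.04,-0.03,6.8,0,0,0]]]'
python3 -m creep '[[[2,0,0,0.8,0,0,0],[2,0,0,1.4,0,0,0],[2,0,0,1.7,0,0,0],[2,0,0,1.9,0,0,0],[2,0,0,1.9,0,0,0]]]'
```

```text
t: 26.75
eef_pos: [0.658, -0.128, 0.0958]
ee_rot: [-3.142, 0.001, 3.141]
force: [0.0, -0.2, -1.4]
width: 0.0284
gripper_force: 35.0
t: 27.38
eef_pos: [0.6577, -0.128, 0.0762]
ee_rot: [-3.142, -0.0, 3.141]
force: [-0.1, 0.3, -1.5]
width: 0.0283
gripper_force: 35.0
```

```bash
python3 -m creep '[[[2,0,0,0.1,0,0,0],[2,0,0,0.2,0,0,0],[2,0,0,0.2,0,0,0],[2,0,0,0.2,0,0,0]]]'
```

```text
t: 27.88
eef_pos: [0.6578, -0.128, 0.0744]
ee_rot: [-3.142, 0.0, 3.141]
force: [-0.7, 0.4, -2.0]
width: 0.0286
gripper_force: 35.0
```

```bash
python3 -m creep '[[[2,0,0,0.05,0,0,0],[2,0,0,0.1,0,0,0],[2,0,0,0.1,0,0,0],[2,0,0,0.1,0,0,0]]]'
```

```text
t: 28.38
eef_pos: [0.6578, -0.128, 0.0734]
ee_rot: [3.142, 0.0, 3.141]
force: [-0.2, -0.2, -0.7]
width: 0.028
gripper_force: 35.0
```

```bash
python3 -m creep '[[[2,0,0,0.05,0,0,0],[2,0,0,0.05,0,0,0],[5.5,0,0,0.05,0,0,0],[5.5,0,0,0.05,0,0,0],[5.5,0,0,0.05,0,0,0],[5.5,0,0,-0.2,0,0,0],[5.5,0,0,-2,0,0,0],[5.5,0,0,-7,0,0,0],[5.5,0,0,-13,0,0,0],[8.7,16.4,11.9,-15.3,0,0,0],[8.7,16.4,11.9,-15.3,0,0,0],[8.7,16.4,11.9,-15.3,0,0,0],[8.7,16.4,11.9,-15.3,0,0,0],[8.7,16.4,11.9,-15.3,0,0,0],[8.7,16.4,11.9,-15.3,0,0,0]]]'
python3 - <<'E'
from h import *
s,p,im=shot("kn"); print(s["eef_pos"],s["ee_rot"])
c=proj(p,[.4342,-.0094,.03]);print(c)
for hi in(50,70,90):
    g=cv2.cvtColor(im,6); m=np.zeros_like(g); cv2.circle(m,tuple(c.astype(int)),50,255,-1)
    e=ell(cv2.inRange(g,0,hi)&m,c); print(hi,e,e and onz(p,e[0],.03),e and onz(p,e[0],.015))
c=c.astype(int)
A=im[c[1]-100:c[1]+100,c[0]-120:c[0]+120]; B=grab_frame("scene")[200:300,260:380]
cv2.imwrite("pics/c4.png",np.hstack([cv2.resize(A,(366,305),interpolation=2),cv2.resize(B,(366,305),interpolation=2)]))
E
```

```text
t: 30.25
eef_pos: [0.4947, -0.0092, 0.2268]
ee_rot: [-3.142, 0.001, 3.141]
force: [0.3, -1.1, 0.0]
width: 0.087
gripper_force: 0.0
[ 0.4946681  -0.00920655  0.2268017 ] [-3.14156724e+00  7.66295248e-04  3.14135527e+00]
[284.48706174 138.51119883]
50 ((285.0543212890625, 138.14053344726562), (31.899600982666016, 32.37627029418945), 4.6425018310546875) [ 0.43377383 -0.00873356  0.03      ] [ 0.43425073 -0.00870398  0.015     ]
70 ((285.13238525390625, 138.07472229003906), (32.24324035644531, 32.88436508178711), 140.9628448486328) [ 0.43369819 -0.00864189  0.03      ] [ 0.43417188 -0.00860843  0.015     ]
90 ((285.2943420410156, 137.93505859375), (33.22324752807617, 33.91191101074219), 166.04844665527344) [ 0.43353771 -0.00845175  0.03      ] [ 0.43400459 -0.00841022  0.015     ]
```

View pics/c4.png

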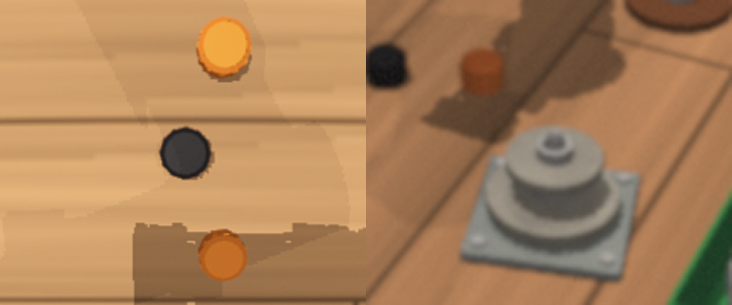

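The small wheel is seated. The black knob is centred at (285,138), which is (0.4337, -0.0087), with the orange look-alikes about 85 mm to either side in x. Pick up the black one.

```bash
python3 -m creep '[[[6.5,6.1,0.05,6,0,0,0],[6.5,6.1,0.05,12,0,0,0],[6.5,6.1,0.05,16,0,0,0],[6.5,6.1,0.05,19,0,0,0],[6.5,6.1,0.05,20.5,0,0,0],[6.5,6.1,0.05,21.5,0,0,0],[6.5,6.1,0.05,22.2,0,0,0],[6.5,6.1,0.05,22.2,0,0,0],[6.5,6.1,0.05,22.2,0,0,0]]]'
python3 -m creep '[[[6.5,0,0,0,0,0,0],[3,0,0,0,0,0,0],[3,0,0,0,0,0,0],[3,0,0,0,0,0,0],[3,0,0,0,0,0,0],[3,0,0,0,0,0,0],[3,0,0,0,0,0,0]]]' 25
python3 -m creep '[[[3,0,0,-1,0,0,0],[3,0,0,-4,0,0,0],[3,0,0,-9,0,0,0],[3,0,0,-15,0,0,0],[3,0,0,-15,0,0,0],[3,0,0,-15,0,0,0]]]'
```

```text
t: 31.48
eef_pos: [0.4332, -0.0084, 0.0048]
ee_rot: [3.141, 0.001, 3.141]
force: [-0.1, 0.1, 1.0]
width: 0.0649
gripper_force: 0.0
t: 32.35
eef_pos: [0.4328, -0.0085, 0.0044]
ee_rot: [3.142, 0.0, 3.141]
force: [-1.0, 1.1, 2.6]
width: 0.0394
gripper_force: 25.0
t: 33.1
eef_pos: [0.4323, -0.0085, 0.1546]
ee_rot: [3.141, 0.001, 3.141]
force: [-0.1, -0.5, -0.8]
width: 0.0393
gripper_force: 25.0
```

```bash
python3 -m creep '[[[3,-22.5,-11.9,0,0,0,0],[3,-22.5,-11.9,0,0,0,0],[3,-22.5,-11.9,0,0,0,0],[3,-22.5,-11.9,0,0,0,0],[3,-22.5,-11.9,0,0,0,0],[3,-22.5,-11.9,0,0,0,0],[3,-22.5,-11.9,0,0,0,0],[3,-22.5,-11.9,0,0,0,0],[3,-22.5,-11.9,0,0,0,0]]]'
python3 - <<'E'
from h import *
P=[]
for i in range(3): grab_frame("side"); P.append(get_state()["eef_pos"])
print(np.array(P).round(4))
E
```

```text
t: 34.22
eef_pos: [0.6575, -0.127, 0.1552]
ee_rot: [3.141, 0.001, -3.141]
force: [-0.2, -0.4, -0.5]
width: 0.0392
gripper_force: 25.0
[[ 0.6576 -0.1271  0.1551]
 [ 0.6576 -0.1272  0.155 ]
 [ 0.6576 -0.1273  0.1548]]
```

```bash
python3 -m creep '[[[3,0.02,0,3,0,0,0],[3,0.02,0,4.5,0,0,0],[3,0.02,0,5.2,0,0,0],[3,0.02,0,5.6,0,0,0],[3,0.02,0,6,0,0,0],[3,0.02,0,6,0,0,0],[3,0.02,0,6,0,0,0]]]'
```

```text
t: 35.25
eef_pos: [0.6577, -0.1276, 0.0948]
ee_rot: [-3.142, 0.001, 3.141]
force: [-1.1, 0.1, -0.4]
width: 0.0395
gripper_force: 25.0
```

```bash
python3 -m creep '[[[3,0,0,0.2,0,0,0],[3,0,0,0.4,0,0,0],[3,0,0,0.6,0,0,0],[3,0,0,0.7,0,0,0],[3,0,0,0.7,0,0,0],[3,0,0,0.7,0,0,0]]]'
```

```text
t: 36.0
eef_pos: [0.6576, -0.1276, 0.0874]
ee_rot: [-3.142, 0.0, 3.141]
force: [0.5, -0.1, -1.3]
width: 0.0392
gripper_force: 25.0
```

```bash
python3 -m creep '[[[3,0,0,0.05,0,0,0],[3,0,0,0.1,0,0,0],[3,0,0,0.13,0,0,0],[3,0,0,0.13,0,0,0]]]'
```

```text
t: 36.5
eef_pos: [0.6576, -0.1276, 0.0865]
ee_rot: [-3.142, 0.0, 3.141]
force: [-1.9, 0.9, 2.9]
width: 0.0398
gripper_force: 25.0
```

Contact at the expected height, with 3 to 4 N. I release, retreat upward and check.

```bash
python3 -m creep '[[[6.5,0,0,0,0,0,0],[6.5,0,0,0,0,0,0],[6.5,0,0,0,0,0,0],[6.5,0,0,-0.3,0,0,0],[6.5,0,0,-2,0,0,0],[6.5,0,0,-7,0,0,0],[6.5,0,0,-13,0,0,0],[6.5,-6,25,-15,0,0,0],[6.5,-6,25,-15,0,0,0],[6.5,-6,25,-15,0,0,0],[6.5,-6,25,-15,0,0,0],[6.5,-6,25,-15,0,0,0],[6.5,-6,25,-15,0,0,0],[6.5,-6,25,-15,0,0,0]]]'
python3 - <<'E'
from h import *
a,b=grab_frame("scene"),grab_frame("side")
cv2.imwrite("pics/fin.png",np.hstack([cv2.resize(a[190:310,250:390],(420,360),interpolation=2),cv2.resize(b[110:230,160:287],(380,360),interpolation=2)]))
ps,pd=camera_params("scene"),camera_params("side")
print(proj(ps,[.657,-.127,.112]),proj(pd,[.657,-.127,.112]))
E
```

```text
t: 38.25
eef_pos: [0.7174, 0.1212, 0.2367]
ee_rot: [3.142, 0.0, 3.14]
force: [-0.1, -0.3, 0.5]
width: 0.065
gripper_force: 0.0
[321.15299899 235.98722033] [231.10918436 133.77984121]
```

View pics/fin.png

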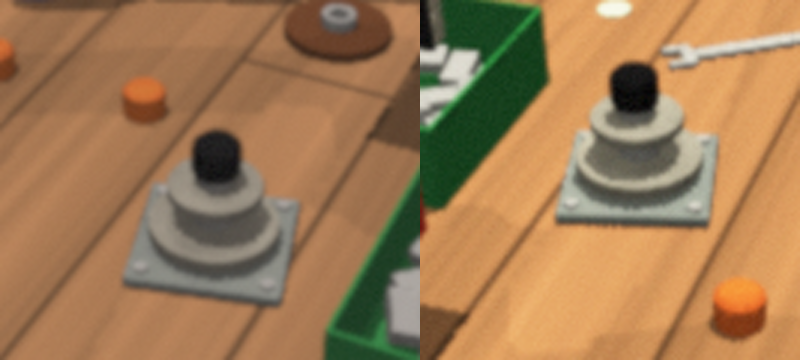

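Both views show the whole stack straight and flat, with the black knob on top at scene (322,236) and side (231,134), as predicted for its finished height.

```bash
python3 -c "from station import *; print(job_done())"
```

```text
the job is handed in; nothing more can be done
None
```

The grinding set is built on the spindle in the order asked (big wheel, spacer, small wheel, black knob), each part lowered into place and sitting flat in the last pictures, and the job was handed in at about 38 s.

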